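# Shop display around a water jar

### The job

Set out the shop display around the white lidded jar, which stays where it stands on the dark board: the small square wooden box goes to the left of the jar, set square with the board, the slender green vase stands upright in the middle of the top of that box, the brown tea caddy goes to the right of the jar, and the open grey cup goes in front of the jar, on the robot's side. Left, right and front are as seen from the robot, taken parallel to the board's edges; the box, caddy and cup stand upright on the board, each with its centre 10 cm from the centre of the jar. Leave the jar, the bowl, the big vase and the long box where they are.

Things in the scene. Friction and masses are not known exactly. Their poses are not given: they have to be found in the camera images.
- board: fixed dark wooden display board, 230 mm deep (x) by 320 mm wide (y), 15 mm thick; a rail 8 mm wide runs along its back edge (+x), 6 mm above the board's top. Origin: centre of its underside, on the table. Its own x points to the back (away from the robot), its own y to the left; it may be turned by up to 0.3 rad and lies on either side of the table.
- tray: fixed flat white plastic goods tray, 250 x 250 mm, inner floor 8 mm above the table, rim 5 mm wide whose top is 16 mm above the table. The box, vase, caddy and cup start upright on it, in any order, at least 90 mm apart centre to centre. Origin: centre of its underside, on the table.
- jar: white ceramic water jar with a blue lid and two small blue ears on its left and right; 72 mm across, 88 mm over the ears, 72 mm tall with the lid's knob; about 0.9 kg, loose, stands on the board's top towards the back. Origin: centre of its underside. Its own x and y are parallel to the board's at the start (y through the ears, to the left; x to the back).
- box_mid (a point): closed wooden box, square, 60 x 60 mm, 48 mm tall, flat top, about 0.14 kg; point at its centre, 24 mm above its underside; x and y are square to its faces, z up.
- vase_mid (a point): slender dark green vase, 120 mm tall, foot 42 mm across, belly 54 mm across (widest 18 mm above the foot's underside), straight neck 24 mm across from 58 to 108 mm above the underside, lip 32 mm across; about 0.2 kg; point on its axis half-way up, 60 mm above its underside, z up. Easily gripped by the neck.
- caddy_mid (a point): closed brown lacquer tea caddy, upright round, 58 mm across with straight sides from 8 to 54 mm up, 62 mm tall, about 0.13 kg; point at its centre, 31 mm above its underside, z up.
- cup_mid (a point): open grey stoneware cup without a handle, straight-sided, 54 mm across, wall 4 mm, 54 mm tall, about 0.13 kg; point at its centre, 27 mm above its underside, z up.
- long_box: large oblong wooden box, 80 mm (x) by 150 mm (y), 70 mm tall, beyond the work; leave alone. Origin: centre of its underside.
- bowl: black open bowl, 120 mm across, 70 mm tall, at the right of the work; leave alone. Origin: centre of its underside.
- big_vase: pale green vase, 100 mm across, 200 mm tall, at the left of the work; leave alone. Origin: centre of its underside.

How it is judged:
At the end, for the whole second after the job is handed in: Box 100 mm left, caddy right, cup front of the jar in its axes, each within 15 mm per axis, on the board (5 mm); box square with board within 0.2 rad; vase on the box (5 mm), within 12 mm of its middle; all upright (0.1 rad), at rest; jar within 15 mm of its start (x of box_mid in the frame of jar between -0.015 and 0.015 m and y of box_mid in the frame of jar between 0.085 and 0.115 m and z of box_mid in the frame of board between 0.034 and 0.044 m and x of caddy_mid in the frame of jar between -0.015 and 0.015 m and y of caddy_mid in the frame of jar between -0.115 and -0.085 m and z of caddy_mid in the frame of board between 0.041 and 0.051 m and x of cup_mid in the frame of jar between -0.115 and -0.085 m and y of cup_mid in the frame of jar between -0.015 and 0.015 m and z of cup_mid in the frame of board between 0.037 and 0.047 m and horizontal distance between vase_mid and box_mid below 0.012 m and z of vase_mid in the frame of box_mid between 0.079 and 0.089 m and (angle between the x axis of box_mid and the x axis of board, either way round below 0.2 rad or angle between the x axis of box_mid and the y axis of board, either way round below 0.2 rad) and angle between each of box_mid, vase_mid, caddy_mid, cup_mid's own z axis and vertical below 0.1 rad and linear speed of each of box, vase, caddy, cup below 0.02 m/s and distance of jar from where it was at the start of the episode below 0.015 m); the robot touches nothing.
It fails at once if the jar is pushed 15 mm or more (distance of jar from where it was at the start of the episode above 0.015 m).
It fails at once if the long box is pushed 20 mm or more (distance of long_box from where it was at the start of the episode above 0.02 m).
It fails at once if the bowl is pushed 20 mm or more (distance of bowl from where it was at the start of the episode above 0.02 m).
It fails at once if the big vase is pushed 20 mm or more (distance of big_vase from where it was at the start of the episode above 0.02 m).
It also fails if it takes over 115 s, if anything falls off the work surface, if the arm or the gripper's body presses on something with over 40 N, if the wrist force passes 120 N, or if a joint passes its speed limit or range.

### The arm

A 6-joint arm with a two-finger parallel gripper is mounted at the origin on the work surface. World frame = base frame: x ahead of the robot, y to its left, z up, the work surface at z = 0. Lengths are in m, angles in rad, forces in N, time in s.
With the tool pointing down it reaches from about 0.375 to 0.975 m from the base axis. Payload 3.8 kg.
Tool frame: the origin (TCP) lies at the very end of the fingers, on their centre line; the grasp point (between the pads) lies 19 mm behind it; x points along the fingers, y is the direction in which the jaws open and shut, and the axes are right-handed (so a half turn about x gives the same grasp; the last joint's range is limited). The gripper opens to 88 mm and grips with 3 to 60 N. Pads are 18 mm wide; open, the fingers measure 123 mm over their backs; the gripper's body (75 mm by 187 mm) begins 45 mm behind the grasp point.
Start: joints at [1.249, 0.264, 1.604, -0, 1.274, -0.037], TCP at [0.19, 0.648, 0.2] pointing down, gripper open.
Joint ranges: [-2.63, 2.63], [-0.94, 2.18], [0.31, 2.57], [-1.31, 4.45], [0, 2.66], [-2.55, 2.55]. Speed limits (rad/s): [2.57, 2.57, 3.14, 3.14, 3.14, 3.14].

### API

Orientations are given as a 3x3 rotation matrix whose columns are the frame's x, y, z axes.
In Python, from workcell import * gives the robot as it stands.
- The arm moves only by the shell command python3 -m creep 'ROWS' [FORCE]. ROWS is text: rows parted by semicolons, each of 5 numbers parted by spaces: the opening, from -1 (shut) to 1 (fully open), then the shift along the tool's x, y, z normalised to -1 to 1, where 1 is 75 mm, then the turn about the tool's x normalised to -1 to 1, where 1 is 90 degrees. A call has exactly 10 rows; each row shifts and turns the pose as measured when the row begins, along the tool's axes as they then stand; what a row does not reach is not made up. A row lasts 1/10 s, in which the tool goes at most 50 mm and 8.59 degrees, less where a joint would pass 70% of its speed; a pose out of reach is approached as far as the arm can. A call with a number of a shift or a turn outside -1 to 1 is refused whole. A call with a gripper value outside its range is refused whole. The fingers move at their own pace and stop on an object; FORCE is the grip in N (left out, the last holds). Time passes only in rows, so rows that do not move let the fingers close, or fill a call up. It gives the time, the measured TCP pose, the force and the opening at its end, in the units of the state.
- get_state(): the state, without advancing time (a new reading comes with each control period).
- snapshot(name): name is "scene" or "top"; returns the picture (400x640x3 uint8, red, green, blue); there is no depth.
- camera_model(name): a dict with "vfov" (degrees; the focal length in pixels is half the picture's height over the tangent of half this angle, whatever the lens; pixels are square), "cx", "cy" (the principal point, pixels), "k1" (the pictures are not rectified: a ray, as slopes to the right and down, at radius r is drawn at 1 + k1 r^2 times it, then the intrinsics apply), "view" (4x4, takes a point from world to camera coordinates). Camera axes: x right, y up, looking along -z (the intrinsics and any distortion apply to the point x, -y, -z); pixel columns grow to the right and rows downward; lengths in m; the calibration is good to about 2 mm. A picture is of the moment at which its call begins. camera_model takes no time and is no camera call.
- sign_off(): hands the job in, once; it reports no verdict.
The state is a dict: "time_s": time; "qpos": joint angles; "joint_vel": joint speeds; "effort": joint torques, N m; "eef_pos": TCP position; "tool_rot": TCP orientation; "force": force on the tool from outside, world axes, zero at the start; "ft_torque": the same for the moment, N m; "gripper_width": opening from 0.0 (shut) to 1.0 (fully open).
Only numpy, scipy, OpenCV 4.12 (cv2) and the standard library are available. Lean on these libraries where they do the work, as an engineer would, in place of code of your own. Each camera call takes 0.05 s, during which the arm holds its last target. There are 200 camera calls.

## Working session

There is one attempt and no reset: what is moved stays moved. The work goes in short steps, Python scripts to look and compute and a shell command to move; the robot and the scene stay as the last step left them, time stands still between calls to the robot, and variables do not carry over. Pictures are saved under pics/ and viewed, about 12 in all and at most 16, crops included, and the job is handed in when it is done.

```bash
ls; mkdir -p pics
python3 - <<'E'
from workcell import *
import cv2
s=get_state();print(s)
for n in("scene","top"):
    cv2.imwrite(f"pics/{n}0.png",snapshot(n)[:,:,::-1]);print(camera_model(n))
E
```

```text
pics
{'time_s': 0.0, 'qpos': array([ 1.24911050e+00,  2.64743230e-01,  1.60533082e+00,  1.47485506e-05,
        1.27366421e+00, -3.69175745e-02]), 'joint_vel': array([-0.0009086 , -0.00024225, -0.00055154, -0.000149  ,  0.00113109,
       -0.00028587]), 'effort': array([-4.41794537e-04, -5.02125120e+01, -3.56870198e+01,  7.27576925e-02,
        2.94708379e-02, -1.90825513e-04]), 'eef_pos': array([0.1893981 , 0.64708983, 0.19911807]), 'tool_rot': array([[-6.91746167e-04,  2.80938459e-01,  9.59725536e-01],
       [-2.03108240e-03,  9.59723391e-01, -2.80939295e-01],
       [-9.99997698e-01, -2.14362033e-03, -9.32758170e-05]]), 'force': array([-0.17532955, -0.11075748, -0.13171788]), 'ft_torque': array([-0.02337139,  0.02466401, -0.01104968]), 'gripper_width': 0.9995081665979438}
{'vfov': 48.180215323184115, 'cx': 327.9642038645019, 'cy': 202.67323075330927, 'k1': -0.12462858282893054, 'view': array([[-0.1042776 ,  0.9943923 , -0.01761055,  0.0647119 ],
       [-0.74214969, -0.06601398,  0.66697526,  0.40141363],
       [ 0.66207252,  0.08262025,  0.74487171, -1.87237907],
       [ 0.        ,  0.        ,  0.        ,  1.        ]])}
{'vfov': 47.25886767516352, 'cx': 312.6329581237346, 'cy': 199.18323020340216, 'k1': 0.04619970007547945, 'view': array([[ 1.26716785e-02, -9.99917894e-01,  1.90642938e-03,
        -1.55512457e-02],
       [ 9.75770457e-01,  1.27821071e-02,  2.18423059e-01,
        -6.04651095e-01],
       [-2.18429494e-01, -9.07549320e-04,  9.75852311e-01,
        -1.44478068e+00],
       [ 0.00000000e+00,  0.00000000e+00,  0.00000000e+00,
         1.00000000e+00]])}
```

View pics/top0.png

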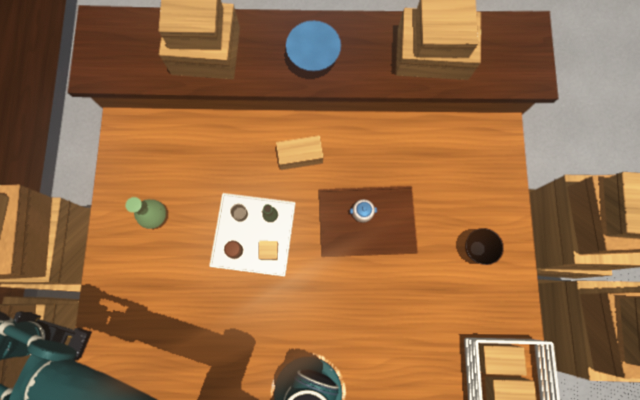

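View pics/scene0.png

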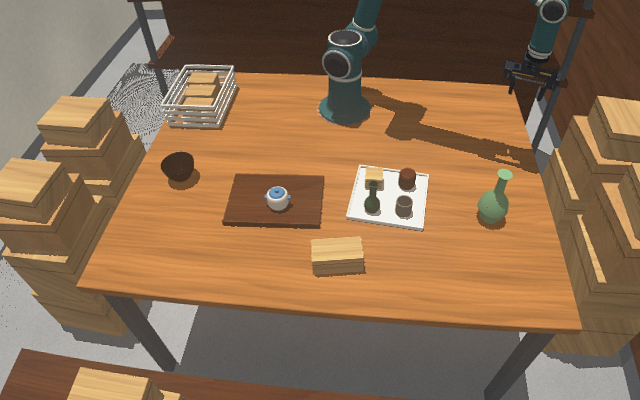

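```bash
cat > h.py <<'E'
from workcell import *
import numpy as np, cv2
def _K(m):
    f=200/np.tan(np.radians(m['vfov'])/2); return f
def ray(n,uv):
    m=camera_model(n);f=_K(m);uv=np.atleast_2d(uv).astype(float)
    d=(uv-[m['cx'],m['cy']])/f; s=d.copy()
    for _ in range(20): s=d/(1+m['k1']*(s**2).sum(1,keepdims=True))
    R=m['view'][:3,:3];t=m['view'][:3,3]
    D=np.c_[s[:,0],-s[:,1],-np.ones(len(s))]@R
    return -R.T@t,D
def plane(n,uv,z):
    o,D=ray(n,uv); return o+D*((z-o[2])/D[:,2])[:,None]
def proj(n,P):
    m=camera_model(n);f=_K(m);P=np.atleast_2d(P)
    c=P@m['view'][:3,:3].T+m['view'][:3,3]
    s=np.c_[c[:,0],-c[:,1]]/-c[:,2:3]
    return s*(1+m['k1']*(s**2).sum(1,keepdims=True))*f+[m['cx'],m['cy']]
E
python3 - <<'E'
import cv2,numpy as np
a=cv2.imread('pics/top0.png')[178:283,205:425];b=cv2.imread('pics/scene0.png')[155:240,215:435]
r=lambda x:cv2.resize(x,None,fx=3.5,fy=3.5,interpolation=cv2.INTER_CUBIC)
cv2.imwrite('pics/c0.png',r(np.vstack([a,b[:66]])))
E
```

```text
(no output)
```

View pics/c0.png

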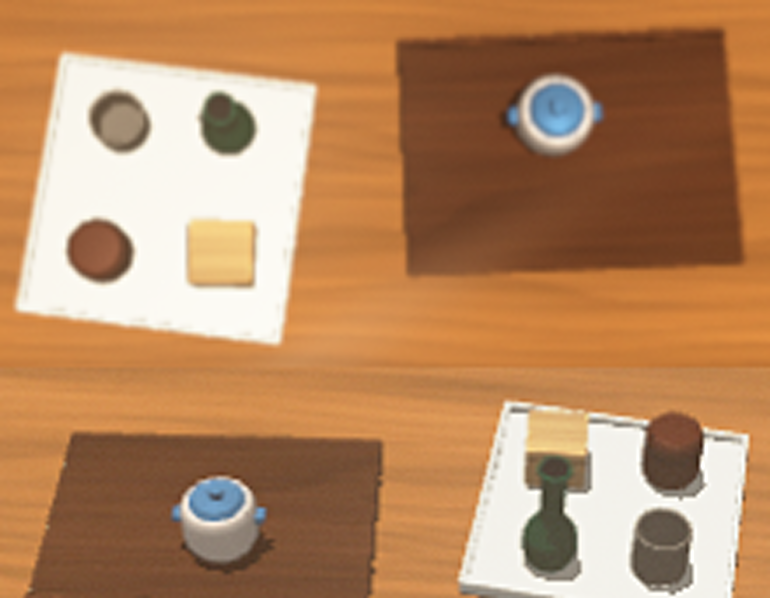

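```bash
cat > meas.py <<'E'
from h import *
def blobs(mask,amin=40):
    n,l,s,c=cv2.connectedComponentsWithStats(mask.astype(np.uint8)*255)
    return [(c[i],s[i]) for i in range(1,n) if s[i,4]>=amin],l
E
python3 - <<'E'
from meas import *
for n,(x0,x1,y0,y1),zz in(("top",(210,297,193,277),0),("scene",(347,430,165,231),0)):
    im=cv2.imread(f'pics/{n}0.png');h=cv2.cvtColor(im,cv2.COLOR_BGR2HSV)
    H,S,V=[h[...,i].astype(int) for i in range(3)]
    # tray: convex hull of white
    w=np.zeros(H.shape,bool);w[y0:y1,x0:x1]=True
    white=(S<40)&(V>190)&w
    pts=np.argwhere(white)[:,::-1].astype(np.int32)
    hull=cv2.convexHull(pts);m=np.zeros(H.shape,np.uint8);cv2.fillPoly(m,[hull],1)
    print(n,'tray hull',cv2.approxPolyDP(hull,6,True)[:,0].tolist())
    m=cv2.erode(m,np.ones((7,7)))>0
    fg=m&((V<165)|(S>70))
    for c,s in blobs(fg,40)[0]:
        k=im[int(c[1]),int(c[0])]
        print(' blob',c.round(1),s.tolist(),k.tolist(),'z35->',plane(n,c,.037)[0].round(4))
    # box top
    bx=m&(H>12)&(H<28)&(S>70)&(V>180)
    for c,s in blobs(bx)[0]:
        print(' boxtop',c.round(1),s.tolist(),plane(n,c,.056)[0].round(4))
    l=blobs(bx)[1]
    cn=max(cv2.findContours(bx.astype(np.uint8),0,1)[0],key=cv2.contourArea)
    P=plane(n,cn[:,0],.056)[:,:2];print(' rect',cv2.minAreaRect((P*1000).astype(np.float32)))
    # jar
    J=np.zeros(H.shape,bool)
    if n=='top':J[188:235,340:388]=True
    else:J[180:218,255:300]=True
    jar=J&((S<70)&(V>110)|(H>95)&(H<125)&(S>60))
    for c,s in blobs(jar,30)[0]: print(' jar',c.round(1),s.tolist(),'mid',plane(n,c,.047)[0].round(4))
    lid=J&(H>95)&(H<125)&(S>90)&(V>90)
    for c,s in blobs(lid,3)[0]: print(' blue',c.round(1),s.tolist(),'z.08',plane(n,c,.08)[0].round(4),'z.06',plane(n,c,.06)[0].round(4))
    # board
    b=(V<125)&(S>90)&(H<14); B=np.zeros(H.shape,bool)
    if n=='top':B[180:262,312:425]=True
    else:B[168:232,216:332]=True
    b&=B
    b=cv2.morphologyEx(b.astype(np.uint8),cv2.MORPH_OPEN,np.ones((5,5)))
    hull=cv2.convexHull(np.argwhere(b)[:,::-1].astype(np.int32))
    q=cv2.approxPolyDP(hull,5,True)[:,0];print(' board',q.tolist(),plane(n,q,.015)[:,:2].round(3).tolist())
    P=plane(n,hull[:,0],.015)[:,:2];print(' rect',cv2.minAreaRect((P*1000).astype(np.float32)))
E
```

```text
top tray hull [[294, 203], [284, 275], [210, 265], [223, 194]]
 blob [238.9 212.3] [231, 204, 17, 17, 217] [118, 142, 164] z35-> [0.5632 0.2386 0.037 ]
 blob [269.4 213.2] [262, 204, 16, 18, 211] [66, 91, 88] z35-> [0.5616 0.1365 0.037 ]
 blob [233.1 249.4] [224, 241, 19, 18, 257] [65, 93, 149] z35-> [0.4391 0.2513 0.037 ]
 blob [268. 250.] [259, 241, 19, 19, 356] [124, 195, 237] z35-> [0.4384 0.1368 0.037 ]
 boxtop [267.9 249.9] [259, 241, 19, 19, 352] [0.4367 0.1352 0.056 ]
 rect ((436.54437255859375, 135.10476684570312), (59.09893035888672, 58.59613037109375), 1.7461851835250854)
 jar [363.2 210.2] [350, 200, 27, 22, 400] mid [ 0.5737 -0.1766  0.047 ]
 blue [363.7 209. ] [357, 203, 14, 13, 148] z.08 [ 0.5712 -0.1747  0.08  ] z.06 [ 0.5753 -0.177   0.06  ]
 blue [350.8 210.6] [350, 209, 2, 4, 5] z.08 [ 0.5654 -0.1326  0.08  ] z.06 [ 0.5693 -0.1343  0.06  ]
 board [[415, 252], [322, 250], [319, 190], [410, 187]] [[0.441, -0.351], [0.443, -0.041], [0.649, -0.029], [0.664, -0.342]]
 rect ((545.3600463867188, -191.33482360839844), (226.91046142578125, 316.4732666015625), 2.720942258834
[... 423 characters left out ...]
5, 139.2266845703125), (49.777427673339844, 58.35944747924805), 2.776970624923706)
 jar [277.2 197.8] [264, 186, 27, 25, 454] mid [ 0.5766 -0.1718  0.047 ]
 blue [276.2 192.8] [269, 188, 15, 11, 115] z.08 [ 0.5848 -0.1701  0.08  ] z.06 [ 0.5665 -0.1756  0.06  ]
 blue [265.  196.5] [265, 195, 1, 4, 4] z.08 [ 0.6042 -0.2032  0.08  ] z.06 [ 0.5863 -0.2093  0.06  ]
 blue [288.8 196.2] [288, 195, 2, 3, 4] z.08 [ 0.5964 -0.1272  0.08  ] z.06 [ 0.5783 -0.1318  0.06  ]
 board [[323, 177], [318, 219], [225, 219], [236, 174]] [[0.436, -0.037], [0.628, -0.031], [0.656, -0.335], [0.447, -0.349]]
 rect ((545.3305053710938, -188.2818145751953), (214.54884338378906, 316.73516845703125), 3.0633344650268555)
```

```bash
python3 -m creep '1 0 -.47 .43 0;1 0 -.47 .43 0;1 0 -.47 .43 0;1 0 -.47 .43 0;1 0 -.47 .43 0;1 0 -.47 .43 0;1 0 -.47 .43 0;1 0 -.47 .43 0;1 0 -.47 .43 0;1 0 -.47 .43 0' 30
python3 -m creep '1 0 0 0 .08;1 0 0 0 .08;1 0 0 0 .08;1 0 0 0 .08;1 0 0 0 .08;1 0 0 0 .08;1 0 0 0 .08;1 0 0 0 .08;1 0 0 0 .08;1 0 0 0 .08'
```

```text
time_s: 1.1
eef_pos: [0.4023, 0.2062, 0.1938]
tool_rot: [[-0.004, 0.269, 0.963], [-0.007, 0.963, -0.269], [-1.0, -0.008, -0.002]]
force: [0.4, 0.4, -0.5]
gripper_width: 0.999
time_s: 2.1
eef_pos: [0.4019, 0.1957, 0.1894]
tool_rot: [[-0.011, 1.0, -0.023], [-0.012, -0.023, -1.0], [-1.0, -0.01, 0.013]]
force: [-0.2, -0.0, 0.5]
gripper_width: 1.001
```

```bash
python3 -m creep '1 0 .16 .26 -.037;1 0 .16 .26 0;1 0 .16 .26 0;1 .2 0 0 0;1 .2 0 0 0;1 .2 0 0 0;1 .2 0 0 0;1 .1 0 0 0;1 0 0 0 0;1 0 0 0 0'
python3 - <<'E'
from h import *
cv2.imwrite('pics/t1.png',cv2.resize(snapshot('top')[180:290,200:340,::-1],None,fx=4,fy=4))
E
```

```text
time_s: 3.1
eef_pos: [0.4319, 0.1365, 0.1127]
tool_rot: [[-0.021, 0.999, 0.033], [-0.012, 0.032, -0.999], [-1.0, -0.021, 0.011]]
force: [1.0, 0.4, 0.2]
gripper_width: 0.998
```

View pics/t1.png

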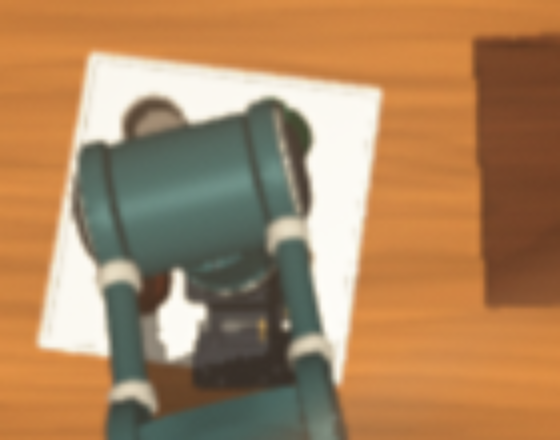

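```bash
python3 -m creep '1 .2 .09 0 0;1 .2 0 0 0;1 .2 0 0 0;1 .2 0 0 0;1 .2 0 0 0;1 .1 0 0 0;1 0 0 0 0;1 0 0 0 0;1 0 0 0 0;1 0 0 0 0'
python3 - <<'E'
from h import *
cv2.imwrite('pics/s1.png',cv2.resize(snapshot('scene')[130:240,320:450,::-1],None,fx=4.5,fy=4.5))
E
```

```text
time_s: 4.15
eef_pos: [0.4463, 0.1393, 0.0368]
tool_rot: [[-0.003, 0.999, 0.033], [-0.007, 0.033, -0.999], [-1.0, -0.003, 0.007]]
force: [-0.2, -0.1, -0.2]
gripper_width: 1.0
```

View pics/s1.png

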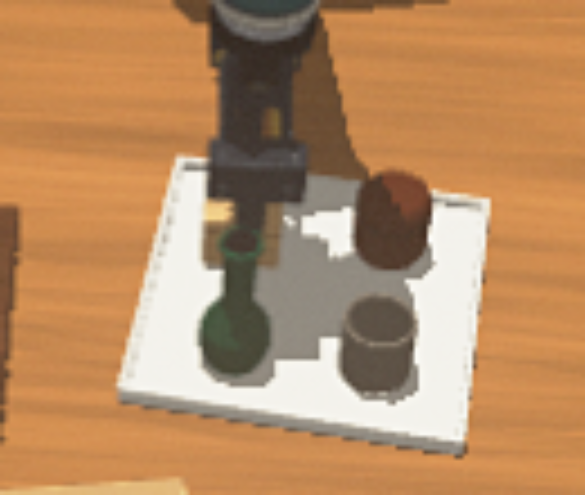

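```bash
python3 -m creep '1 .07 -.03 .03 0;1 .05 0 0 0;-1 0 0 0 0;-1 0 0 0 0;-1 0 0 0 0;-1 0 0 0 0;-1 0 0 0 0;-1 0 0 0 0;-1 0 0 0 0;-1 0 0 0 0' 25
```

```text
time_s: 5.2
eef_pos: [0.4446, 0.1368, 0.0279]
tool_rot: [[-0.002, 0.999, 0.033], [-0.007, 0.033, -0.999], [-1.0, -0.002, 0.007]]
force: [1.0, -0.3, -0.2]
gripper_width: 0.296
```

```bash
python3 -m creep '-1 0 0 0 0;-1 0 0 0 0;-1 0 0 0 0;-1 0 0 0 0;-1 0 0 0 0;-1 0 0 0 0;-1 0 0 0 0;-1 0 0 0 0;-1 0 0 0 0;-1 0 0 0 0'
python3 - <<'E'
from h import *
cv2.imwrite('pics/s2.png',np.hstack([cv2.resize(snapshot(n)[a:a+100,b:b+100,::-1],None,fx=4,fy=4) for n,a,b in(('scene',140,340),('top',185,205))]))
E
```

```text
time_s: 6.2
eef_pos: [0.4447, 0.1368, 0.0279]
tool_rot: [[-0.001, 0.999, 0.033], [-0.007, 0.033, -0.999], [-1.0, -0.002, 0.006]]
force: [0.7, -0.4, -0.3]
gripper_width: 0.003
```

View pics/s2.png

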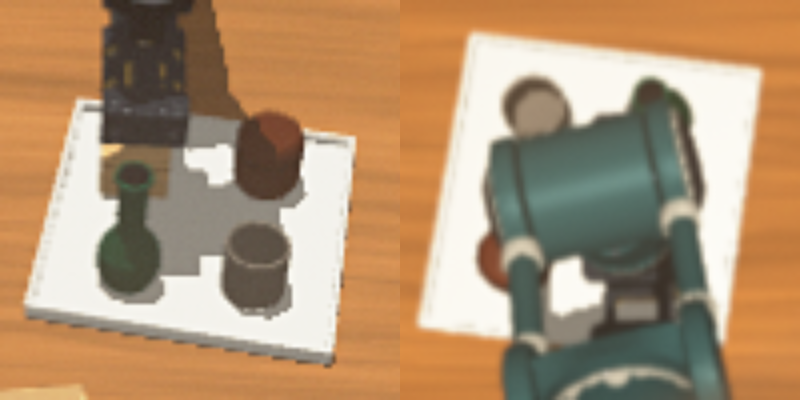

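Run:
```python
from h import *
for n in('top','scene'):
    print(n,proj(n,[[.189,.647,.2],[.189,.647,.28],[.4447,.1368,.028],[.4447,.1368,.1],[0,0,.0],[.44,.1368,.056]]).round(1).tolist())
a=cv2.imread('pics/scene0.png')[20:120,480:580];b=cv2.imread('pics/top0.png')[290:390,20:120]
c=snapshot('scene')[100:200,320:420,::-1]
cv2.imwrite('pics/g0.png',cv2.resize(np.hstack([a,b,c]),None,fx=2.66,fy=2.66,interpolation=cv2.INTER_CUBIC))
```

```text
top [[75.4, 331.6], [59.8, 333.7], [268.3, 248.4], [266.2, 245.8], [307.7, 392.0], [267.5, 248.9]]
scene [[520.1, 104.0], [526.5, 85.0], [372.4, 179.3], [373.6, 164.1], [343.3, 107.3], [372.9, 172.5]]
```

View pics/g0.png

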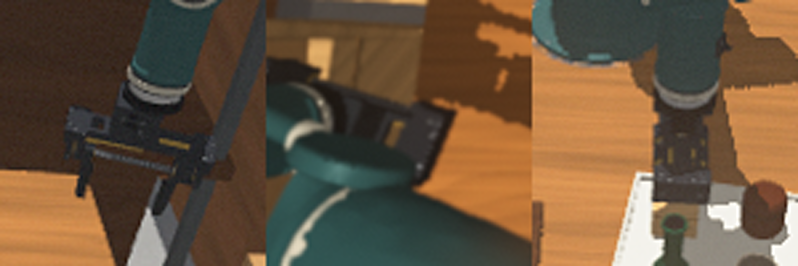

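```bash
python3 -m creep '-1 -.3 0 0 0;-1 -.3 0 0 0;-1 -.3 0 0 0;-1 -.3 0 0 0;-1 -.3 0 0 0;-1 0 0 0 0;-1 0 0 0 0;-1 0 0 0 0;-1 0 0 0 0;-1 0 0 0 0'
python3 - <<'E'
from h import *
p=np.array([.1894,.6471,.1991]);y=np.array([.281,.96,0])
for n in('scene',):print(proj(n,[p+y*.044,p-y*.044,p+y*.061,p-y*.061]).round(1).tolist())
s=get_state();print(s['eef_pos'])
for n in('top','scene'): print(n,proj(n,[s['eef_pos'],s['eef_pos']+[0,0,.064],s['eef_pos']+[.093,0,.064]]).round(1).tolist())
cv2.imwrite('pics/g1.png',cv2.resize(np.hstack([snapshot('scene')[100:230,320:450,::-1],snapshot('top')[160:290,200:330,::-1]]),None,fx=3,fy=3,interpolation=cv2.INTER_CUBIC))
E
```

```text
time_s: 7.35
eef_pos: [0.4409, 0.1365, 0.1391]
tool_rot: [[-0.01, 0.999, 0.033], [-0.009, 0.033, -0.999], [-1.0, -0.011, 0.008]]
force: [-0.7, -0.9, -0.5]
gripper_width: 0.008
[[532.4, 107.2], [507.9, 101.3], [537.2, 108.3], [503.1, 100.2]]
[0.44092787 0.13654922 0.13908239]
top [[265.0, 245.5], [262.9, 242.9], [264.0, 211.8]]
scene [[374.2, 154.6], [375.4, 139.6], [374.4, 159.4]]
```

View pics/g1.png

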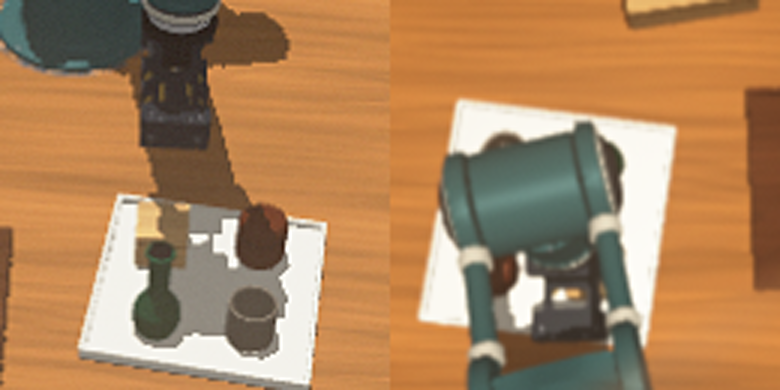

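```bash
python3 -m creep '-1 .3 0 0 0;-1 .3 0 0 0;-1 .3 0 0 0;-1 .3 0 0 0;-1 .2 0 0 0;-1 .05 0 0 0;-1 .0 0 0 0;-1 0 0 0 0;-1 0 0 0 0;-1 0 0 0 0'
python3 -m creep '-1 .05 0 0 0;-1 0 0 0 0;-1 0 0 0 0;-1 0 0 0 0;-1 0 0 0 0;-1 0 0 0 0;-1 .0 0 0 0;-1 0 0 0 0;-1 0 0 0 0;-1 0 0 0 0'
python3 -m creep '-1 .05 0 0 0;-1 0 0 0 0;-1 0 0 0 0;-1 0 0 0 0;-1 0 0 0 0;-1 0 0 0 0;-1 .0 0 0 0;-1 0 0 0 0;-1 0 0 0 0;-1 0 0 0 0'
```

```text
time_s: 8.45
eef_pos: [0.4416, 0.136, 0.0278]
tool_rot: [[-0.008, 0.999, 0.033], [-0.008, 0.033, -0.999], [-1.0, -0.008, 0.008]]
force: [0.0, 0.4, 1.1]
gripper_width: 0.007
time_s: 9.45
eef_pos: [0.4431, 0.1364, 0.0255]
tool_rot: [[-0.004, 0.999, 0.033], [-0.007, 0.033, -0.999], [-1.0, -0.005, 0.007]]
force: [-0.7, -0.8, -0.6]
gripper_width: 0.003
time_s: 10.45
eef_pos: [0.4431, 0.1364, 0.0213]
tool_rot: [[-0.004, 0.999, 0.033], [-0.007, 0.033, -0.999], [-1.0, -0.005, 0.007]]
force: [0.4, -0.7, -0.3]
gripper_width: 0.007
```

```bash
python3 -m creep '-1 .05 0 0 0;-1 0 0 0 0;-1 0 0 0 0;-1 0 0 0 0;-1 .04 0 0 0;-1 0 0 0 0;-1 .0 0 0 0;-1 0 0 0 0;-1 0 0 0 0;-1 0 0 0 0'
python3 -m creep '-1 .05 0 0 0;-1 0 0 0 0;-1 0 0 0 0;-1 0 0 0 0;-1 .04 0 0 0;-1 0 0 0 0;-1 .0 0 0 0;-1 0 0 0 0;-1 0 0 0 0;-1 0 0 0 0'
```

```text
time_s: 11.45
eef_pos: [0.4443, 0.1367, 0.0182]
tool_rot: [[-0.004, 0.999, 0.033], [-0.007, 0.033, -0.999], [-1.0, -0.004, 0.007]]
force: [0.2, 0.4, -0.3]
gripper_width: 0.007
time_s: 12.45
eef_pos: [0.4462, 0.1372, 0.0181]
tool_rot: [[-0.005, 0.999, 0.033], [-0.007, 0.033, -0.999], [-1.0, -0.005, 0.007]]
force: [-1.2, -0.4, 5.0]
gripper_width: 0.007
```

```bash
python3 -m creep '-1 -.2 0 0 0;-1 -.2 0 .05 0;1 -.1 0 .05 0;1 0 0 0 0;1 0 0 0 0;1 0 0 0 0;1 0 0 0 0;1 0 0 0 0;1 0 0 0 0;1 0 0 0 0'
python3 -m creep '1 0 0 0 0;1 0 0 0 0;1 0 0 0 0;1 .15 0 0 0;1 .15 0 0 0;1 .1 0 0 0;1 .1 0 0 0;1 0 0 0 0;1 0 0 0 0;1 0 0 0 0'
```

```text
time_s: 13.45
eef_pos: [0.4414, 0.1286, 0.0501]
tool_rot: [[-0.015, 0.999, 0.033], [-0.01, 0.033, -0.999], [-1.0, -0.016, 0.009]]
force: [-0.5, 0.3, 0.3]
gripper_width: 0.706
time_s: 14.45
eef_pos: [0.4396, 0.1279, 0.0079]
tool_rot: [[-0.018, 0.999, 0.033], [-0.01, 0.033, -0.999], [-1.0, -0.018, 0.01]]
force: [-0.8, 0.5, -0.3]
gripper_width: 0.999
```

Run:
```python
from h import *
cv2.imwrite('pics/g2.png',cv2.resize(np.hstack([snapshot('scene')[120:220,330:430,::-1],snapshot('top')[180:280,205:305,::-1]]),None,fx=4,fy=4,interpolation=cv2.INTER_CUBIC))
```

```text
(no output)
```

View pics/g2.png

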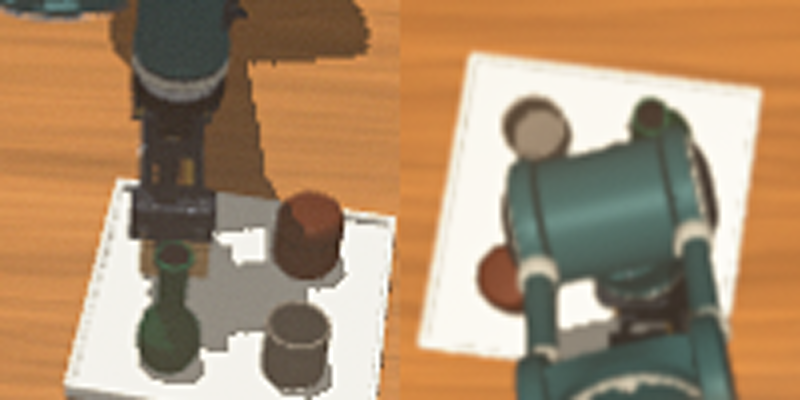

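```bash
python3 -m creep '1 .1 .03 0 0;1 .1 0 0 0;1 .08 0 0 0;1 0 0 0 0;-1 0 0 0 0;-1 0 0 0 0;-1 0 0 0 0;-1 0 0 0 0;-1 0 0 0 0;-1 0 0 0 0'
python3 -m creep '-1 0 0 0 0;-1 0 0 0 0;-1 0 0 0 0;-1 -.1 0 0 0;-1 -.2 0 0 0;-1 -.3 0 0 0;-1 -.3 0 0 0;-1 -.3 0 0 0;-1 0 0 0 0;-1 0 0 0 0'
```

```text
time_s: 15.55
eef_pos: [0.4421, 0.1279, -0.0141]
tool_rot: [[-0.017, 0.999, 0.033], [-0.01, 0.033, -0.999], [-1.0, -0.017, 0.01]]
force: [0.3, -0.3, -1.2]
gripper_width: 0.682
time_s: 16.55
eef_pos: [0.4428, 0.1287, 0.0801]
tool_rot: [[-0.018, 0.999, 0.033], [-0.01, 0.033, -0.999], [-1.0, -0.018, 0.01]]
force: [-0.3, -0.6, -2.0]
gripper_width: 0.681
```

```bash
python3 -m creep '-1 0 .2 .36 0;-1 0 .2 .36 0;-1 0 .2 .36 0;-1 0 .2 .36 0;-1 0 .2 .36 0;-1 0 .2 .36 0;-1 0 .2 .36 0;-1 0 .2 .36 0;-1 0 0 0 0;-1 0 0 0 0'
python3 - <<'E'
from h import *
t=snapshot('scene');s=get_state();print(s['eef_pos'])
h=cv2.cvtColor(t,cv2.COLOR_RGB2HSV).astype(int);
cv2.imwrite('pics/p1.png',cv2.resize(np.hstack([t[130:240,220:330,::-1],snapshot('top')[170:280,290:400,::-1]]),None,fx=3.6,fy=3.6,interpolation=cv2.INTER_CUBIC))
E
```

```text
time_s: 17.55
eef_pos: [0.5644, -0.0901, 0.0631]
tool_rot: [[-0.039, 0.999, 0.035], [-0.008, 0.035, -0.999], [-0.999, -0.039, 0.006]]
force: [-0.5, 0.1, -1.2]
gripper_width: 0.68
[ 0.56431727 -0.08993234  0.06310425]
```

View pics/p1.png

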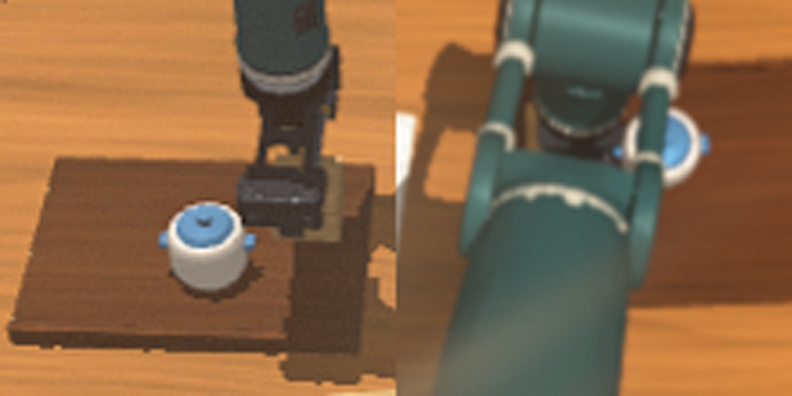

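```bash
python3 -m creep '-1 .1 .07 -.05 0;-1 .15 .06 -.05 0;-1 .15 0 0 0;-1 .15 0 0 0;-1 .1 0 0 0;-1 .1 0 0 0;-1 0 0 0 0;-1 0 0 0 0;-1 0 0 0 0;-1 0 0 0 0'
```

```text
time_s: 18.65
eef_pos: [0.5694, -0.0774, 0.0004]
tool_rot: [[-0.041, 0.998, 0.041], [-0.007, 0.041, -0.999], [-0.999, -0.042, 0.005]]
force: [1.0, -0.2, -1.1]
gripper_width: 0.68
```

```bash
python3 -m creep '-1 .04 .04 .07 0;-1 .03 0 0 0;-1 .03 0 0 0;-1 0 0 0 0;-1 0 0 0 0;-1 0 0 0 0;-1 0 0 0 0;-1 0 0 0 0;-1 0 0 0 0;-1 0 0 0 0'
```

```text
time_s: 19.65
eef_pos: [0.574, -0.0835, -0.0063]
tool_rot: [[-0.038, 0.998, 0.041], [-0.007, 0.041, -0.999], [-0.999, -0.039, 0.006]]
force: [-1.0, 1.0, -2.1]
gripper_width: 0.678
```

```bash
python3 -m creep '-1 .04 0 0 0;-1 .03 0 0 0;-1 0 0 0 0;-1 0 0 0 0;-1 0 0 0 0;-1 0 0 0 0;-1 0 0 0 0;-1 0 0 0 0;-1 0 0 0 0;-1 0 0 0 0'
```

```text
time_s: 20.65
eef_pos: [0.5742, -0.0835, -0.0067]
tool_rot: [[-0.039, 0.998, 0.041], [-0.007, 0.041, -0.999], [-0.999, -0.039, 0.006]]
force: [-0.2, -0.5, 0.2]
gripper_width: 0.683
```

```bash
python3 -m creep '1 0 0 0 0;1 0 0 0 0;1 0 0 0 0;1 0 0 0 0;1 -.1 0 0 0;1 -.2 0 0 0;1 -.3 0 0 0;1 -.4 0 0 0;1 -.4 0 0 0;1 -.4 0 0 0'
python3 -m creep '1 -.1 0 -.5 0;1 0 0 -.6 0;1 0 0 -.6 0;1 0 0 -.6 0;1 0 0 -.6 0;1 0 0 0 0;1 0 0 0 0;1 0 0 0 0;1 0 0 0 0;1 0 0 0 0'
cat > m2.py <<'E'
from meas import *
import sys
# measure jar, and all things; windows by arguments
def look(tag):
    out={}
    for n in('top','scene'):
        im=snapshot(n)[:,:,::-1];cv2.imwrite(f'pics/{n}_{tag}.png',im);h=cv2.cvtColor(im,cv2.COLOR_BGR2HSV)
        H,S,V=[h[...,i].astype(int) for i in range(3)];W=np.zeros(H.shape,bool)
        if n=='top':W[180:280,205:425]=True
        else:W[150:235,215:435]=True
        print(n)
        lid=W&(H>95)&(H<125)&(S>90)&(V>90)
        for c,s in blobs(lid,20)[0]: print(' lid',c.round(1),s.tolist(),plane(n,c,.07)[0].round(4))
        bx=W&(H>14)&(H<28)&(S>60)&(S<165)&(V>195)
        bx=cv2.morphologyEx(bx.astype(np.uint8),cv2.MORPH_OPEN,np.ones((3,3)))
        for c,s in blobs(bx,60)[0]: print(' boxtop',c.round(1),s.tolist(),plane(n,c,.063)[0].round(4))
    return
E
python3 -c "
from m2 import *
look('a')"
```

```text
time_s: 21.65
eef_pos: [0.5766, -0.0819, 0.1329]
tool_rot: [[-0.046, 0.998, 0.041], [-0.006, 0.041, -0.999], [-0.999, -0.046, 0.004]]
force: [-0.5, 0.8, -0.0]
gripper_width: 0.996
time_s: 22.65
eef_pos: [0.5781, 0.139, 0.1618]
tool_rot: [[-0.015, 0.999, 0.035], [-0.007, 0.035, -0.999], [-1.0, -0.016, 0.006]]
force: [0.2, -0.8, -0.1]
gripper_width: 1.004
top
 lid [363.8 209. ] [357, 203, 14, 13, 146] [ 0.5732 -0.1762  0.07  ]
 boxtop [332.5 208.5] [324, 200, 18, 18, 323] [ 0.5749 -0.0738  0.063 ]
scene
 lid [276.3 192.8] [269, 188, 15, 11, 117] [ 0.5757 -0.1727  0.07  ]
 boxtop [307.2 197. ] [298, 190, 19, 14, 243] [ 0.579  -0.0707  0.063 ]
```

Run:
```python
from meas import *
print(plane('top',[267.6,208.6],.128),plane('scene',[373.6,183.4],.128))
im=cv2.imread('pics/scene0.png');h=cv2.cvtColor(im,cv2.COLOR_BGR2HSV).astype(int)
g=(h[...,0]>30)&(h[...,0]<95)&(h[...,2]<120);W=np.zeros(g.shape,bool);W[175:220,350:395]=1
for c,s in blobs(g&W,20)[0]:print(c,s)
ys,xs=np.where(g&W)
for a,b in((178,184),(184,192),(196,212)):
  k=(ys>=a)&(ys<b);print(a,b,xs[k].min(),xs[k].max(),xs[k].mean(),ys[k].mean())
```

```text
[[0.55883182 0.13377568 0.128     ]] [[0.56251843 0.13932651 0.128     ]]
[372.92307692 185.46153846] [369 182  10   7  26]
[368.46774194 202.53225806] [365 196   9  12  62]
178 184 369 377 372.2 182.2
184 192 369 378 373.3478260869565 186.1304347826087
196 212 365 379 369.54285714285714 202.74285714285713
```

```bash
python3 -m creep '1 0 -.12 .08 0;1 0 -.12 .08 0;1 0 0 0 0;1 .2 0 0 0;1 .2 0 0 0;1 .2 0 0 0;1 .2 0 0 0;1 0 0 0 0;1 0 0 0 0;1 0 0 0 0'
```

```text
time_s: 23.75
eef_pos: [0.555, 0.1229, 0.0933]
tool_rot: [[-0.022, 0.999, 0.033], [-0.008, 0.032, -0.999], [-1.0, -0.022, 0.007]]
force: [-0.2, 0.1, -0.3]
gripper_width: 0.999
```

```bash
python3 -m creep '1 .2 .06 -.04 0;1 .2 0 0 0;1 .2 0 0 0;1 .15 0 0 0;1 0 0 0 0;1 0 0 0 0;1 0 0 0 0;1 0 0 0 0;1 0 0 0 0;1 0 0 0 0'
python3 - <<'E'
from h import *
cv2.imwrite('pics/v1.png',cv2.resize(np.hstack([snapshot('scene')[140:240,330:430,::-1],snapshot('top')[165:265,210:310,::-1]]),None,fx=4,fy=4,interpolation=cv2.INTER_CUBIC))
E
```

```text
time_s: 24.75
eef_pos: [0.5615, 0.1267, 0.0348]
tool_rot: [[-0.016, 0.999, 0.033], [-0.007, 0.033, -0.999], [-1.0, -0.016, 0.006]]
force: [-0.5, 0.1, 0.0]
gripper_width: 0.996
```

View pics/v1.png

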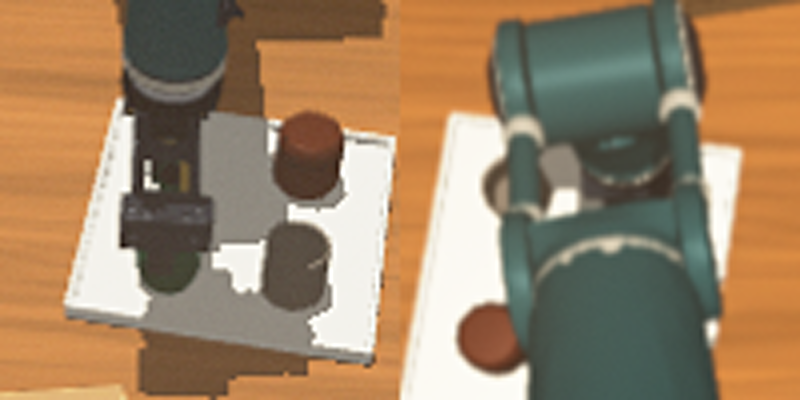

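```bash
python3 -m creep '-1 0 0 0 0;-1 0 0 0 0;-1 0 0 0 0;-1 0 0 0 0;-1 0 0 0 0;-1 0 0 0 0;-1 0 0 0 0;-1 0 0 0 0;-1 0 0 0 0;-1 0 0 0 0' 30
python3 -m creep '-1 0 0 0 0;-1 -.1 0 0 0;-1 -.2 0 0 0;-1 -.3 0 0 0;-1 -.3 0 0 0;-1 -.3 0 0 0;-1 -.3 0 0 0;-1 0 0 0 0;-1 0 0 0 0;-1 0 0 0 0'
```

```text
time_s: 25.85
eef_pos: [0.5613, 0.1267, 0.035]
tool_rot: [[-0.016, 0.999, 0.033], [-0.007, 0.033, -0.999], [-1.0, -0.016, 0.006]]
force: [0.0, -0.4, -0.5]
gripper_width: 0.265
time_s: 26.85
eef_pos: [0.5612, 0.127, 0.154]
tool_rot: [[-0.019, 0.999, 0.033], [-0.007, 0.033, -0.999], [-1.0, -0.019, 0.007]]
force: [-0.1, 0.5, -2.5]
gripper_width: 0.268
```

```bash
python3 -m creep '-1 -.02 .01 .34 0;-1 -.02 .01 .34 0;-1 -.02 .01 .34 0;-1 -.02 .01 .34 0;-1 -.02 .01 .34 0;-1 -.02 .01 .34 0;-1 -.02 .01 .34 0;-1 -.02 .01 .34 0;-1 0 0 0 0;-1 0 0 0 0'
```

```text
time_s: 27.85
eef_pos: [0.5633, -0.0825, 0.1495]
tool_rot: [[-0.048, 0.998, 0.035], [-0.005, 0.035, -0.999], [-0.999, -0.048, 0.003]]
force: [0.0, 0.9, -3.2]
gripper_width: 0.265
```

```bash
python3 -m creep '-1 0 .1 0 0;-1 0 .1 0 0;-1 .15 0 0 0;-1 .15 0 0 0;-1 .15 0 0 0;-1 .15 0 0 0;-1 0 0 0 0;-1 0 0 0 0;-1 0 0 0 0;-1 0 0 0 0'
```

```text
time_s: 28.85
eef_pos: [0.5747, -0.0776, 0.096]
tool_rot: [[-0.054, 0.998, 0.04], [-0.003, 0.039, -0.999], [-0.999, -0.054, 0.001]]
force: [-0.4, -0.8, -2.2]
gripper_width: 0.264
```

```bash
python3 -m creep '-1 0 .02 .06 0;-1 .03 0 0 0;-1 0 0 0 0;-1 .03 0 0 0;-1 0 0 0 0;-1 .02 0 0 0;-1 0 0 0 0;-1 0 0 0 0;-1 0 0 0 0;-1 0 0 0 0'
python3 - <<'E'
from h import *
cv2.imwrite('pics/v2.png',cv2.resize(np.hstack([snapshot('scene')[130:230,250:350,::-1],snapshot('top')[165:265,290:390,::-1]]),None,fx=4,fy=4,interpolation=cv2.INTER_CUBIC))
E
```

```text
time_s: 29.85
eef_pos: [0.5775, -0.0829, 0.0913]
tool_rot: [[-0.05, 0.998, 0.039], [-0.003, 0.039, -0.999], [-0.999, -0.051, 0.001]]
force: [-0.1, -0.3, -2.0]
gripper_width: 0.269
```

View pics/v2.png

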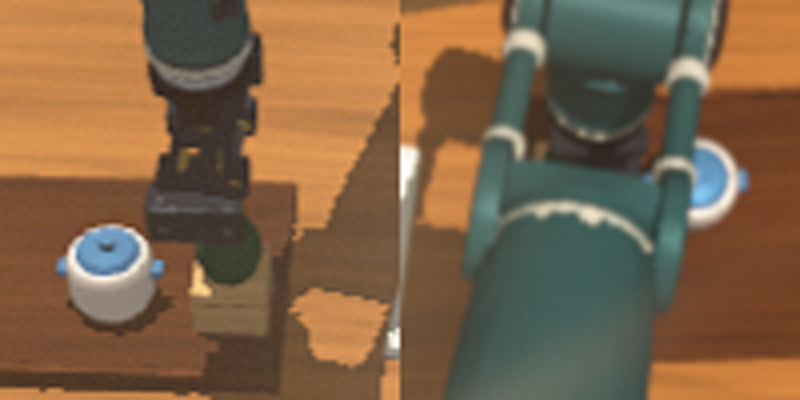

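```bash
python3 -m creep '-1 .03 0 0 0;-1 .03 0 0 0;-1 0 0 0 0;-1 0 0 0 0;-1 0 0 0 0;-1 0 0 0 0;-1 0 0 0 0;-1 0 0 0 0;-1 0 0 0 0;-1 0 0 0 0'
```

```text
time_s: 30.95
eef_pos: [0.579, -0.0832, 0.0905]
tool_rot: [[-0.047, 0.998, 0.039], [-0.004, 0.039, -0.999], [-0.999, -0.047, 0.002]]
force: [0.2, 0.4, -2.0]
gripper_width: 0.27
```

```bash
python3 -m creep '-1 .05 -.03 0 0;-1 .05 0 0 0;-1 0 0 0 0;-1 0 0 0 0;-1 0 0 0 0;-1 0 0 0 0;-1 0 0 0 0;-1 0 0 0 0;-1 0 0 0 0;-1 0 0 0 0'
```

```text
time_s: 31.95
eef_pos: [0.5805, -0.0837, 0.0903]
tool_rot: [[-0.039, 0.998, 0.039], [-0.005, 0.039, -0.999], [-0.999, -0.039, 0.003]]
force: [-0.2, -0.3, -1.0]
gripper_width: 0.266
```

```bash
python3 -m creep '-.4 0 -.04 0 0;-.4 0 0 0 0;0 0 0 0 0;1 0 0 0 0;1 0 0 0 0;1 0 0 0 0;1 0 0 0 0;1 0 0 0 0;1 0 0 0 0;1 0 0 0 0'
python3 -m creep '1 -.2 0 0 0;1 -.3 0 0 0;1 -.4 0 0 0;1 -.4 0 0 0;1 0 0 -.4 0;1 0 -.3 -.6 0;1 0 -.3 -.6 0;1 0 -.3 -.6 0;1 0 -.3 -.6 0;1 0 -.3 -.6 0'
python3 - <<'E'
from m2 import *
look('b')
cv2.imwrite('pics/v3.png',cv2.resize(np.hstack([cv2.imread('pics/scene_b.png')[130:230,225:325],cv2.imread('pics/top_b.png')[165:265,300:400]]),None,fx=4,fy=4,interpolation=cv2.INTER_CUBIC))
E
```

```text
time_s: 32.95
eef_pos: [0.5781, -0.084, 0.0912]
tool_rot: [[-0.037, 0.999, 0.039], [-0.005, 0.039, -0.999], [-0.999, -0.037, 0.004]]
force: [-0.4, -0.5, -0.8]
gripper_width: 0.985
time_s: 33.95
eef_pos: [0.4649, 0.1667, 0.2073]
tool_rot: [[-0.023, 0.999, 0.028], [-0.004, 0.028, -1.0], [-1.0, -0.023, 0.003]]
force: [0.7, 0.5, -0.4]
gripper_width: 0.999
top
 lid [363.8 209. ] [357, 203, 14, 13, 147] [ 0.5733 -0.176   0.07  ]
scene
 lid [276.2 192.7] [269, 188, 15, 11, 118] [ 0.5755 -0.1728  0.07  ]
```

View pics/v3.png

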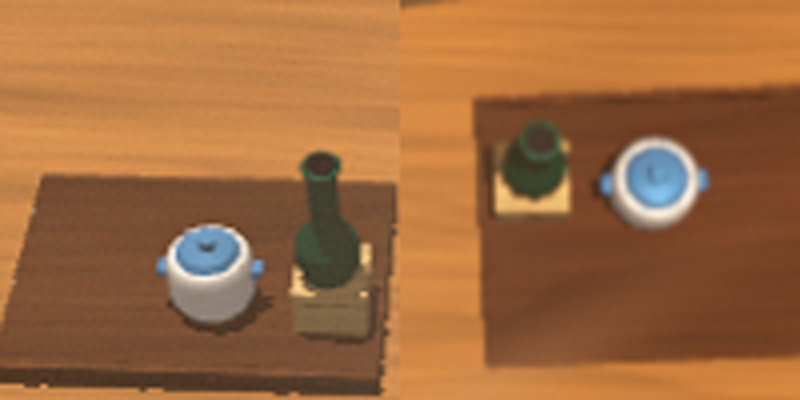

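Run:
```python
from meas import *
print(plane('top',[335,199.75],.183),plane('scene',[305.25,171.25],.183))
print(plane('top',[333.75,207.5],.081+.004),plane('scene',[225+328/4,130+250/4],.085))
print(plane('top',[333,209.5],.063))
for n,f in(('top','top_b'),('scene','scene_b')):
    im=cv2.imread(f'pics/{f}.png');h=cv2.cvtColor(im,cv2.COLOR_BGR2HSV).astype(int)
    H,S,V=h[...,0],h[...,1],h[...,2];W=np.zeros(H.shape,bool)
    if n=='top':W[193:282,207:300]=1
    else:W[160:235,343:432]=1
    red=W&(H<12)&(S>90)&(V<200)
    if n=='top': grey=W&(S<110)&(V<185)
    else: grey=W&(V<130)
    for nm,m in(('caddy',red),('dark',grey)):
        for c,s in blobs(m,60)[0]: print(n,nm,c.round(1),s.tolist(),plane(n,c,.037)[0].round(4))
```

```text
[[ 0.57792801 -0.07600355  0.183     ]] [[ 0.58311456 -0.06998626  0.183     ]]
[[ 0.57392062 -0.07681087  0.085     ]] [[ 0.57964865 -0.07025869  0.085     ]]
[[ 0.57167435 -0.07537611  0.063     ]]
top caddy [230.5 247.9] [225, 241, 13, 16, 140] [0.4439 0.2601 0.037 ]
top dark [241.  236.6] [207, 193, 71, 89, 4345] [0.4815 0.2277 0.037 ]
top dark [214.2 245.5] [207, 230, 14, 32, 278] [0.4511 0.3141 0.037 ]
scene caddy [407.9 174.8] [400, 168, 16, 19, 144] [0.4209 0.2584 0.037 ]
scene dark [400.3 172.6] [377, 160, 39, 30, 566] [0.4122 0.2322 0.037 ]
scene dark [403.3 205.9] [395, 195, 18, 23, 344] [0.5666 0.2415 0.037 ]
```

```bash
python3 -m creep '1 0 -.09 -.34 0;1 0 -.09 -.34 0;1 0 -.05 -.34 0;1 .25 0 0 0;1 .25 0 0 0;1 .25 0 0 0;1 .25 0 0 0;1 .25 0 0 0;1 0 0 0 0;1 0 0 0 0'
```

```text
time_s: 35.05
eef_pos: [0.449, 0.248, 0.124]
tool_rot: [[-0.007, 0.999, 0.038], [0.002, 0.038, -0.999], [-1.0, -0.007, -0.002]]
force: [0.0, 0.1, 1.0]
gripper_width: 1.0
```

```bash
python3 -m creep '1 .2 -.05 .07 0;1 .2 0 0 0;1 .2 0 0 0;1 .2 0 0 0;1 .2 0 0 0;1 .1 0 0 0;1 0 0 0 0;1 0 0 0 0;1 0 0 0 0;1 0 0 0 0'
python3 - <<'E'
from h import *
cv2.imwrite('pics/k1.png',cv2.resize(np.hstack([snapshot('scene')[130:230,350:450,::-1],snapshot('top')[185:285,190:290,::-1]]),None,fx=4,fy=4,interpolation=cv2.INTER_CUBIC))
E
```

```text
time_s: 36.05
eef_pos: [0.4507, 0.2421, 0.045]
tool_rot: [[0.006, 0.999, 0.037], [0.007, 0.037, -0.999], [-1.0, 0.006, -0.006]]
force: [-0.2, -0.3, 0.9]
gripper_width: 0.998
```

View pics/k1.png

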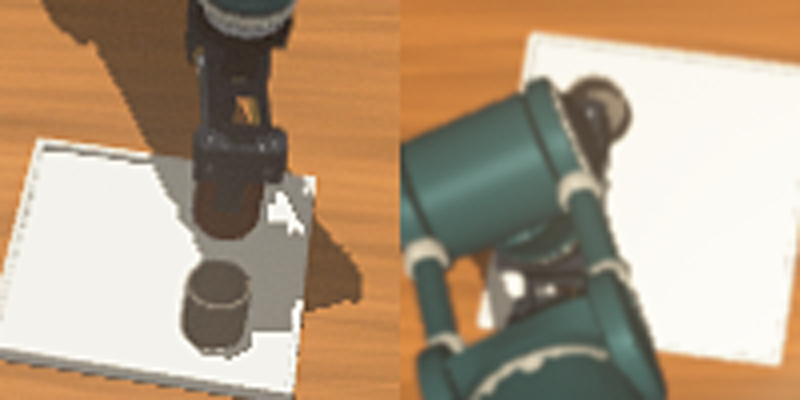

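```bash
python3 -m creep '1 .2 -.07 0 0;1 .2 0 0 0;1 .2 0 0 0;1 .13 0 0 0;1 0 0 0 0;-1 0 0 0 0;-1 0 0 0 0;-1 0 0 0 0;-1 0 0 0 0;-1 0 0 0 0' 25
python3 -m creep '-1 0 0 0 0;-1 0 0 0 0;-1 0 0 0 0;-1 -.1 0 0 0;-1 -.2 0 0 0;-1 -.3 0 0 0;-1 -.4 0 0 0;-1 -.4 0 0 0;-1 0 0 0 0;-1 0 0 0 0'
```

```text
time_s: 37.15
eef_pos: [0.4501, 0.2447, -0.0063]
tool_rot: [[0.014, 0.999, 0.037], [0.011, 0.037, -0.999], [-1.0, 0.015, -0.01]]
force: [0.0, -1.2, -0.7]
gripper_width: 0.645
time_s: 38.15
eef_pos: [0.4474, 0.2429, 0.1034]
tool_rot: [[0.013, 0.999, 0.037], [0.01, 0.037, -0.999], [-1.0, 0.013, -0.01]]
force: [-1.2, -0.1, -1.2]
gripper_width: 0.645
```

```bash
python3 -m creep '-1 -.05 -.1 .53 0;-1 -.05 -.1 .53 0;-1 -.05 -.1 .53 0;-1 -.05 -.1 .53 0;-1 -.05 -.1 .53 0;-1 -.05 -.1 .53 0;-1 -.05 0 .53 0;-1 -.05 0 .53 0;-1 0 0 .53 0;-1 0 0 .3 0'
```

```text
time_s: 39.15
eef_pos: [0.407, -0.1487, 0.116]
tool_rot: [[-0.004, 0.999, 0.046], [0.012, 0.046, -0.999], [-1.0, -0.004, -0.012]]
force: [-0.1, 0.5, -0.9]
gripper_width: 0.646
```

```bash
python3 -m creep '-1 0 0 .38 0;-1 0 0 .38 0;-1 0 0 .38 0;-1 0 0 .38 0;-1 0 .25 .38 0;-1 0 .45 .05 0;-1 0 .45 .05 0;-1 0 .45 0 0;-1 0 .45 0 0;-1 0 0 0 0'
```

```text
time_s: 40.15
eef_pos: [0.5599, -0.298, 0.0896]
tool_rot: [[-0.028, 0.999, 0.035], [0.027, 0.035, -0.999], [-0.999, -0.027, -0.028]]
force: [-0.5, -0.6, -1.2]
gripper_width: 0.647
```

```bash
python3 -m creep '-1 .1 .12 -.07 0;-1 .15 .12 -.07 0;-1 .2 0 0 0;-1 .2 0 0 0;-1 .2 0 0 0;-1 .1 0 0 0;-1 0 0 0 0;-1 0 0 0 0;-1 0 0 0 0;-1 0 0 0 0'
```

```text
time_s: 41.15
eef_pos: [0.5685, -0.2815, 0.0059]
tool_rot: [[-0.039, 0.999, 0.033], [0.032, 0.034, -0.999], [-0.999, -0.038, -0.033]]
force: [0.3, 0.2, -1.1]
gripper_width: 0.646
```

```bash
python3 -m creep '-1 0 .09 .05 0;-1 .04 0 0 0;-1 .04 0 0 0;-1 .04 0 0 0;-1 0 0 0 0;-1 0 0 0 0;-1 0 0 0 0;-1 0 0 0 0;-1 0 0 0 0;-1 0 0 0 0'
```

```text
time_s: 42.15
eef_pos: [0.5786, -0.2869, 0.0009]
tool_rot: [[-0.034, 0.999, 0.033], [0.029, 0.034, -0.999], [-0.999, -0.033, -0.03]]
force: [-0.2, -0.0, 1.4]
gripper_width: 0.645
```

```bash
python3 -m creep '1 0 0 0 0;1 0 0 0 0;1 0 0 0 0;1 0 0 0 0;1 -.2 0 0 0;1 -.4 0 0 0;1 -.6 0 0 0;1 -.6 0 0 0;1 -.6 0 0 0;1 -.6 0 0 0'
python3 -m creep '1 -.1 0 -.4 0;1 -.05 0 -.6 0;1 -.05 0 -.6 0;1 -.05 0 -.6 0;1 0 0 -.6 0;1 0 0 -.6 0;1 0 0 -.6 0;1 0 0 -.6 0;1 0 0 -.6 0;1 0 0 -.6 0'
python3 -m creep '1 0 0 -.6 -.09;1 0 0 -.3 -.09;1 0 0 0 -.09;1 0 0 0 -.09;1 0 0 0 -.09;1 0 0 0 -.09;1 0 0 0 -.09;1 0 0 0 -.09;1 0 0 0 -.09;1 0 0 0 -.09'
```

```text
time_s: 43.15
eef_pos: [0.5811, -0.2906, 0.2279]
tool_rot: [[-0.049, 0.998, 0.033], [0.037, 0.035, -0.999], [-0.998, -0.048, -0.039]]
force: [0.4, -0.5, 0.1]
gripper_width: 1.004
time_s: 44.15
eef_pos: [0.5748, 0.1495, 0.2888]
tool_rot: [[-0.012, 1.0, 0.023], [0.025, 0.023, -0.999], [-1.0, -0.011, -0.026]]
force: [1.5, 0.6, -0.2]
gripper_width: 0.998
time_s: 45.15
eef_pos: [0.5667, 0.2285, 0.3056]
tool_rot: [[0.001, 0.067, 0.998], [0.032, 0.997, -0.067], [-0.999, 0.032, -0.001]]
force: [-0.6, 0.3, -0.4]
gripper_width: 1.001
```

```bash
python3 - <<'E'
from m2 import *
look('c')
for n in('top','scene'):
    im=cv2.imread(f'pics/{n}_c.png');h=cv2.cvtColor(im,cv2.COLOR_BGR2HSV).astype(int)
    H,S,V=h[...,0],h[...,1],h[...,2];W=np.zeros(H.shape,bool)
    if n=='top':W[192:235,378:410]=1
    else:W[176:216,228:262]=1
    d=cv2.absdiff(cv2.cvtColor(im,cv2.COLOR_BGR2LAB),cv2.cvtColor(cv2.imread(f'pics/{n}0.png'),cv2.COLOR_BGR2LAB)).astype(int).sum(2)
    for t in(15,25):
      for c,s in blobs(W&(d>t),30)[0]:print(n,t,c.round(1),s.tolist(),plane(n,c,.046)[0].round(4))
E
python3 -m creep '1 .35 0 0 0;1 .35 0 0 0;1 .35 0 0 0;1 .35 0 0 0;1 .35 0 0 0;1 .35 0 0 0;1 .35 0 0 0;1 .35 0 0 0;1 .3 0 0 0;1 0 0 0 0'
```

```text
top
 lid [363.8 209. ] [357, 203, 14, 13, 146] [ 0.5732 -0.1762  0.07  ]
 boxtop [303.6 271.6] [292, 270, 25, 4, 89] [0.368  0.0181 0.063 ]
scene
 lid [276.2 192.7] [269, 188, 15, 11, 117] [ 0.5756 -0.1728  0.07  ]
top 15 [392.3 209.9] [383, 201, 20, 19, 266] [ 0.5764 -0.2735  0.046 ]
top 25 [387.8 211.2] [383, 202, 16, 17, 107] [ 0.5716 -0.2586  0.046 ]
top 25 [396.2 211.5] [391, 210, 11, 5, 39] [ 0.5711 -0.2863  0.046 ]
scene 15 [247.1 199.3] [237, 186, 22, 25, 351] [ 0.5914 -0.2704  0.046 ]
scene 25 [247.9 201.9] [237, 190, 22, 21, 263] [ 0.6023 -0.2651  0.046 ]
time_s: 46.25
eef_pos: [0.5717, 0.2377, 0.0761]
tool_rot: [[0.014, 0.114, 0.993], [0.037, 0.993, -0.114], [-0.999, 0.038, 0.01]]
force: [-1.0, 0.2, -0.9]
gripper_width: 0.998
```

```bash
python3 -m creep '1 0 -.12 -.09 0;1 .2 0 0 0;1 .2 0 0 0;1 .2 0 0 0;1 .1 0 0 0;1 0 0 0 0;1 0 0 0 0;1 0 0 0 0;1 0 0 0 0;1 0 0 0 0'
python3 - <<'E'
from h import *
cv2.imwrite('pics/k2.png',cv2.resize(np.hstack([snapshot('scene')[150:250,350:450,::-1],snapshot('top')[175:275,190:290,::-1]]),None,fx=4,fy=4,interpolation=cv2.INTER_CUBIC))
E
```

```text
time_s: 47.25
eef_pos: [0.5684, 0.2322, 0.0249]
tool_rot: [[0.022, 0.119, 0.993], [0.039, 0.992, -0.12], [-0.999, 0.042, 0.018]]
force: [0.2, -0.7, 0.7]
gripper_width: 0.999
```

View pics/k2.png

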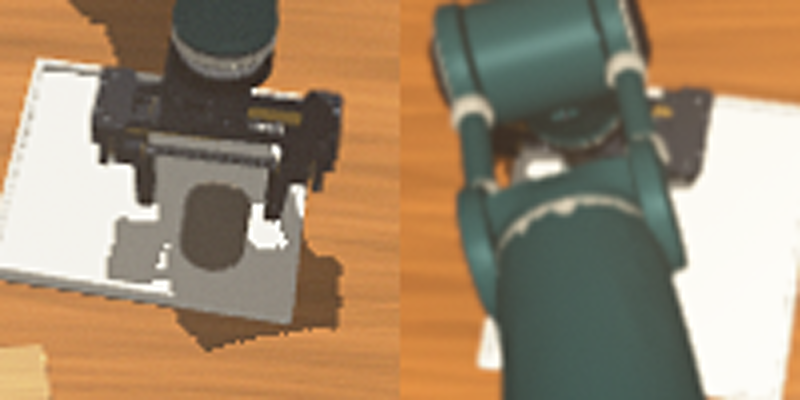

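```bash
python3 -m creep '1 .2 0 0 0;1 .2 0 0 0;1 .1 0 0 0;1 0 0 0 0;-1 0 0 0 0;-1 0 0 0 0;-1 0 0 0 0;-1 0 0 0 0;-1 0 0 0 0;-1 0 0 0 0' 20
python3 -m creep '-1 0 0 0 0;-1 0 0 0 0;-1 0 0 0 0;-1 -.1 0 0 0;-1 -.2 0 0 0;-1 -.3 0 0 0;-1 -.4 0 0 0;-1 -.4 0 0 0;-1 0 0 0 0;-1 0 0 0 0'
```

```text
time_s: 48.35
eef_pos: [0.5695, 0.2341, -0.0157]
tool_rot: [[0.023, 0.119, 0.993], [0.04, 0.992, -0.12], [-0.999, 0.042, 0.018]]
force: [-0.2, -0.6, -0.9]
gripper_width: 0.611
time_s: 49.35
eef_pos: [0.5666, 0.2292, 0.0975]
tool_rot: [[0.023, 0.119, 0.993], [0.039, 0.992, -0.12], [-0.999, 0.042, 0.019]]
force: [0.0, 0.3, -1.5]
gripper_width: 0.613
```

```bash
python3 -m creep '-1 0 -.05 -.4 0;-1 0 -.05 -.4 0;-1 0 -.05 -.4 0;-1 0 -.3 .03 0;-1 0 -.55 .065 0;-1 0 -.55 .065 0;-1 0 -.55 .065 0;-1 0 -.55 .065 0;-1 0 -.55 .065 0;-1 0 -.3 .03 0'
```

```text
time_s: 50.35
eef_pos: [0.4635, -0.0294, 0.0745]
tool_rot: [[0.01, 0.11, 0.994], [0.039, 0.993, -0.111], [-0.999, 0.04, 0.006]]
force: [0.1, 0.5, -1.6]
gripper_width: 0.615
```

```bash
python3 -m creep '-1 0 -.3 .1 0;-1 0 -.45 .1 0;-1 0 -.45 .1 0;-1 0 -.45 .05 0;-1 0 -.35 .05 0;-1 0 0 0 0;-1 .1 0 0 0;-1 .1 0 0 0;-1 0 0 0 0;-1 0 0 0 0'
```

```text
time_s: 51.35
eef_pos: [0.467, -0.1846, 0.0412]
tool_rot: [[-0.006, 0.115, 0.993], [0.046, 0.992, -0.115], [-0.999, 0.045, -0.012]]
force: [0.1, -0.3, -0.4]
gripper_width: 0.614
```

```bash
python3 -m creep '-1 0 -.07 .11 0;-1 .15 0 0 0;-1 .15 0 0 0;-1 .15 0 0 0;-1 .08 0 0 0;-1 0 0 0 0;-1 0 0 0 0;-1 0 0 0 0;-1 0 0 0 0;-1 0 0 0 0'
```

```text
time_s: 52.35
eef_pos: [0.4753, -0.1875, -0.0024]
tool_rot: [[-0.007, 0.112, 0.994], [0.047, 0.993, -0.112], [-0.999, 0.046, -0.012]]
force: [0.3, -0.0, -1.6]
gripper_width: 0.611
```

```bash
python3 -m creep '-1 .05 -.02 0 0;-1 .05 0 0 0;-1 .03 0 0 0;-1 .03 0 0 0;-1 0 0 0 0;-1 0 0 0 0;-1 0 0 0 0;-1 0 0 0 0;-1 0 0 0 0;-1 0 0 0 0'
```

```text
time_s: 53.35
eef_pos: [0.4768, -0.1895, -0.0092]
tool_rot: [[-0.005, 0.112, 0.994], [0.046, 0.993, -0.112], [-0.999, 0.045, -0.01]]
force: [-0.6, 0.3, 1.7]
gripper_width: 0.619
```

```bash
python3 -m creep '1 0 0 0 0;1 0 0 0 0;1 0 0 0 0;1 0 0 0 0;1 -.1 0 0 0;1 -.2 0 0 0;1 -.4 0 0 0;1 -.6 0 0 0;1 -.6 0 0 0;1 -.6 0 0 0'
python3 -m creep '1 -.3 .3 0 0;1 0 .6 0 0;1 0 .6 0 0;1 0 .6 0 0;1 0 .6 0 0;1 0 .6 0 0;1 0 .6 0 0;1 0 .6 0 0;1 0 .4 0 0;1 0 0 0 0'
python3 - <<'E'
from m2 import *
look('d')
cv2.imwrite('pics/f.png',cv2.resize(np.hstack([cv2.imread('pics/scene_d.png')[140:240,215:335],cv2.imread('pics/top_d.png')[175:275,305:425]]),None,fx=3.3,fy=3.3,interpolation=cv2.INTER_CUBIC))
for n in('top','scene'):
    im=cv2.imread(f'pics/{n}_d.png');W=np.zeros(im.shape[:2],bool)
    if n=='top':W[228:260,345:390]=1
    else:W[155:190,255:300]=1
    d=cv2.absdiff(cv2.cvtColor(im,cv2.COLOR_BGR2LAB),cv2.cvtColor(cv2.imread(f'pics/{n}0.png'),cv2.COLOR_BGR2LAB)).astype(int).sum(2)
    for t in(15,25,40):
      for c,s in blobs(W&(d>t),30)[0]:print(n,t,c.round(1),s.tolist(),plane(n,c,.042)[0].round(4))
E
```

```text
time_s: 54.35
eef_pos: [0.4715, -0.1952, 0.1775]
tool_rot: [[-0.021, 0.113, 0.993], [0.054, 0.992, -0.111], [-0.998, 0.051, -0.027]]
force: [0.4, 0.2, -0.6]
gripper_width: 1.004
time_s: 55.35
eef_pos: [0.5223, 0.1778, 0.2382]
tool_rot: [[0.009, 0.117, 0.993], [0.047, 0.992, -0.118], [-0.999, 0.048, 0.003]]
force: [-0.4, -0.7, 0.6]
gripper_width: 0.999
top
 lid [363.8 209. ] [357, 203, 14, 13, 147] [ 0.5733 -0.176   0.07  ]
scene
 lid [276.3 192.8] [269, 188, 15, 11, 117] [ 0.5757 -0.1727  0.07  ]
top 15 [367.5 240.4] [357, 231, 21, 19, 310] [ 0.4735 -0.1901  0.042 ]
top 25 [368.1 240.5] [358, 232, 20, 18, 260] [ 0.4732 -0.192   0.042 ]
top 40 [368.1 240.6] [361, 232, 17, 18, 187] [ 0.473  -0.1921  0.042 ]
scene 15 [278.9 176.5] [269, 166, 21, 23, 326] [ 0.4733 -0.1852  0.042 ]
scene 25 [278.7 176.1] [270, 166, 19, 22, 302] [ 0.4715 -0.1863  0.042 ]
scene 40 [277.8 171. ] [270, 166, 16, 11, 129] [ 0.4464 -0.1939  0.042 ]
```

View pics/f.png

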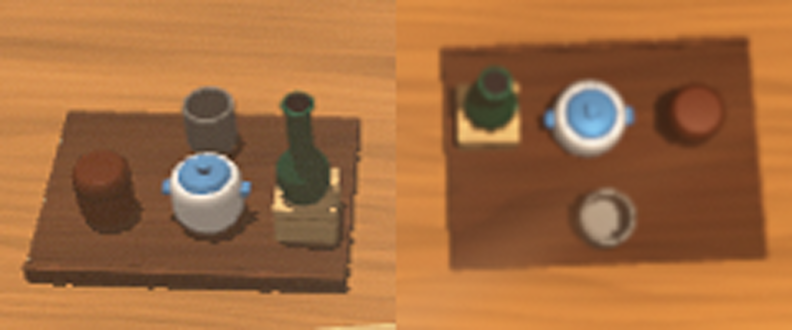

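Run:
```python
from meas import *
print(plane('top',[368.9,240.8],.069),plane('scene',[278.3,171.8],.069))
for n in('top','scene'):
    im=cv2.imread(f'pics/{n}_d.png');h=cv2.cvtColor(im,cv2.COLOR_BGR2HSV).astype(int);W=np.zeros(im.shape[:2],bool)
    if n=='top':W[228:260,345:390]=1
    else:W[155:186,255:300]=1
    m=W&(h[...,1]<90)
    for c,s in blobs(m,20)[0]:print(n,c.round(1),s.tolist(),plane(n,c,.042)[0].round(4))
    # jar ear axis & board edges
    W[:]=0
    if n=='top':W[188:232,340:388]=1
    else:W[178:222,252:302]=1
    j=W&((h[...,1]<70)&(h[...,2]>110)|(h[...,0]>95)&(h[...,0]<125)&(h[...,1]>60))
    for c,s in blobs(j,50)[0]:print(n,'jar',c.round(1),s.tolist(),plane(n,c,.05)[0].round(4))
```

```text
[[ 0.46882614 -0.19142351  0.069     ]] [[ 0.47758391 -0.18384811  0.069     ]]
top [367.3 241.6] [361, 235, 16, 14, 136] [ 0.4696 -0.1894  0.042 ]
top jar [363.2 210.2] [350, 200, 27, 22, 401] [ 0.5731 -0.1763  0.05  ]
scene [278.2 176.1] [271, 166, 16, 20, 257] [ 0.4713 -0.1881  0.042 ]
scene jar [277.2 197.7] [264, 186, 27, 25, 460] [ 0.5791 -0.171   0.05  ]
```

```bash
python3 -m creep '1 0 -.4 0 0;1 0 -.55 0 0;1 0 -.55 0 0;1 0 -.55 0 0;1 0 -.55 0 0;1 0 -.55 0 0;1 0 -.55 0 0;1 0 -.55 0 0;1 0 -.55 0 0;1 0 0 0 0'
```

```text
time_s: 56.45
eef_pos: [0.4675, -0.2092, 0.2225]
tool_rot: [[0.009, 0.132, 0.991], [0.038, 0.99, -0.133], [-0.999, 0.039, 0.003]]
force: [0.4, -0.4, -0.2]
gripper_width: 0.996
```

```bash
python3 -m creep '1 0 .1 .05 0;1 0 .1 .05 0;1 .35 0 0 0;1 .35 0 0 0;1 .35 0 0 0;1 .35 0 0 0;1 .35 0 0 0;1 .3 0 0 0;1 0 0 0 0;1 0 0 0 0'
```

```text
time_s: 57.45
eef_pos: [0.4825, -0.1771, 0.0686]
tool_rot: [[0.014, 0.123, 0.992], [0.039, 0.992, -0.124], [-0.999, 0.041, 0.009]]
force: [0.5, 0.3, 0.6]
gripper_width: 1.004
```

```bash
python3 -m creep '1 0 -.2 -.05 0;1 .15 0 0 0;1 .15 0 0 0;1 .15 0 0 0;1 0 0 0 0;1 0 0 0 0;1 0 0 0 0;1 0 0 0 0;1 0 0 0 0;1 0 0 0 0'
```

```text
time_s: 58.45
eef_pos: [0.481, -0.1924, 0.0364]
tool_rot: [[0.022, 0.122, 0.992], [0.036, 0.992, -0.123], [-0.999, 0.038, 0.017]]
force: [0.2, -0.9, 0.3]
gripper_width: 0.999
```

```bash
python3 -m creep '1 .15 0 -.03 0;1 .15 0 0 0;1 .15 0 0 0;1 .1 0 0 0;1 0 0 0 0;-1 0 0 0 0;-1 0 0 0 0;-1 0 0 0 0;-1 0 0 0 0;-1 0 0 0 0' 20
python3 -m creep '-1 0 0 0 0;-1 0 0 0 0;-1 0 0 0 0;-1 -.1 0 0 0;-1 0 .12 0 0;-1 0 0 0 0;-1 0 0 0 0;-1 0 0 0 0;-1 0 0 0 0;-1 0 0 0 0'
```

```text
time_s: 59.45
eef_pos: [0.4795, -0.1903, -0.0087]
tool_rot: [[0.021, 0.122, 0.992], [0.036, 0.992, -0.123], [-0.999, 0.038, 0.017]]
force: [1.7, -0.6, -1.4]
gripper_width: 0.616
time_s: 60.45
eef_pos: [0.4805, -0.1806, 0.0001]
tool_rot: [[0.022, 0.122, 0.992], [0.036, 0.992, -0.123], [-0.999, 0.038, 0.017]]
force: [-0.2, 0.4, -2.6]
gripper_width: 0.616
```

Moved +9.7 mm in y; lower and release.

```bash
python3 -m creep '-1 .05 0 0 0;-1 .05 0 0 0;-1 .05 0 0 0;-1 0 0 0 0;-1 0 0 0 0;-1 0 0 0 0;-1 0 0 0 0;-1 0 0 0 0;-1 0 0 0 0;-1 0 0 0 0'
```

```text
time_s: 61.45
eef_pos: [0.4824, -0.1808, -0.0094]
tool_rot: [[0.023, 0.122, 0.992], [0.036, 0.992, -0.123], [-0.999, 0.038, 0.019]]
force: [-0.9, -0.3, 2.1]
gripper_width: 0.616
```

```bash
python3 -m creep '1 0 0 0 0;1 0 0 0 0;1 0 0 0 0;1 0 0 0 0;1 -.1 0 0 0;1 -.2 0 0 0;1 -.4 0 0 0;1 -.6 0 0 0;1 -.6 0 0 0;1 -.6 0 0 0'
python3 -m creep '1 -.3 .3 0 0;1 0 .6 0 0;1 0 .6 0 0;1 0 .6 0 0;1 0 .6 0 0;1 0 .6 0 0;1 0 .6 0 0;1 0 .6 0 0;1 0 .4 0 0;1 0 0 0 0'
python3 - <<'E'
from m2 import *
look('e')
for n in('top','scene'):
    im=cv2.imread(f'pics/{n}_e.png');h=cv2.cvtColor(im,cv2.COLOR_BGR2HSV).astype(int);W=np.zeros(im.shape[:2],bool)
    if n=='top':W[228:260,345:390]=1
    else:W[155:186,255:300]=1
    m=W&(h[...,1]<90)
    for c,s in blobs(m,20)[0]:print(n,c.round(1),s.tolist(),plane(n,c,.042)[0].round(4))
    d=cv2.absdiff(im,cv2.imread(f'pics/{n}_d.png')).sum(2)
    q=np.zeros(d.shape,bool)
    if n=='top':q[185:228,320:412]=1
    else:q[186:222,225:325]=1
    print('changed px elsewhere on board',((d>60)&q).sum())
E
```

```text
time_s: 62.45
eef_pos: [0.4712, -0.1846, 0.1766]
tool_rot: [[0.006, 0.123, 0.992], [0.043, 0.991, -0.123], [-0.999, 0.044, 0.001]]
force: [0.8, 0.6, -0.2]
gripper_width: 0.998
time_s: 63.45
eef_pos: [0.525, 0.1884, 0.2347]
tool_rot: [[0.037, 0.128, 0.991], [0.037, 0.991, -0.129], [-0.999, 0.041, 0.032]]
force: [-0.3, -0.4, -0.5]
gripper_width: 1.002
top
 lid [363.8 209. ] [357, 203, 14, 13, 147] [ 0.5733 -0.176   0.07  ]
scene
 lid [276.2 192.7] [269, 187, 15, 12, 119] [ 0.5753 -0.1729  0.07  ]
top [364.  240.5] [359, 233, 12, 15, 124] [ 0.4732 -0.1787  0.042 ]
changed px elsewhere on board 0
scene [280.6 176.4] [273, 167, 16, 19, 254] [ 0.4724 -0.1793  0.042 ]
changed px elsewhere on board 6
```

```bash
python3 -c "
from workcell import *
print(get_state()['time_s']);print(sign_off())"
```

```text
63.55
the job is handed in; nothing more can be done
None
```

The display is set out and handed in at 63.6 s of the 115 s allowed. The hand-in gives no verdict, so these are my own camera checks.

| Thing | Measured place | Wanted |
|---|---|---|
| Box | about 102 mm left of the jar, 7 mm towards the back | 100 mm, within 15 mm |
| Caddy | about 97 mm right, 2 mm off in depth | 100 mm, within 15 mm |
| Cup | about 101 mm in front, 2 mm sideways | 100 mm, within 15 mm |
| Vase | about 2–4 mm from the middle of the box | within 12 mm |

- **Jar:** its lid stayed within about 1 mm of where it was first seen.
- **Upright and square:** the vase, caddy and cup look upright in the pictures. I did not measure the box's yaw after placing. It was set down with the jaws at 0.041 rad, against about 0.045 rad for the board.
- **Left alone:** I did not measure the bowl, big vase or long box again. I felt no contact with them, and the arm ended clear of everything over the empty tray.

What went wrong or disagreed:
- **Height reading:** the first grasp closed on nothing. The reported tool height was about 38 mm below what the cameras and a touch on the box top showed, and sideways it was up to 11 mm off. I corrected for this from then on.
- **Cup:** it first landed about 10 mm too far right, so I gripped it again and moved it. The figures above are after that.
- **Cameras:** the two views still differ by up to about 6 mm from each other. The places above compare things within the same view, except the vase, where I averaged the two.

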